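# Change the tube blocks in a dry-block incubator, shut it and set its finger wheel

## Task

Change over the incubator: lift out every finished red block and stand it upright on the dark foam pad, and lift in every waiting blue block so that each stands flat on the floor of a bay of its own (every block has a lifting bar). With the blocks changed, close the clear lid and press it down past its catch until it is fully shut, and roll the ridged finger wheel up until digit 7, the green one, is at the red pointers. Keep the blocks upright and leave the other things on the bench where they are.

Things in the scene. Friction and masses are not known exactly. Their poses are not given: they have to be found in the camera images.
- heater: white dry-block incubator, fixed, 210 (x) x 360 (y) mm, deck 105 mm high. Origin: centre of the footprint at bench level; x points away from the robot to the hinge side, y to the left. The open well in the deck, 104 (x) x 218 (y) mm, has its middle at (-15, 48) mm and its floor 30 mm above the bench; two ribs 4 mm thick, 12 mm high part it into three bays along y. The wheel's panel is right of it
- bay0 (a point): middle of the floor of the right-hand bay, heater frame (-15, -26, 30 mm). Each bay is 104 mm along heater x and 70 mm along heater y: a block goes in with its x along heater x (either way round), 5 mm to spare on each side in y, 7 mm in x. A seated block's bar has its middle 14 mm above the deck
- bay1 (a point): the same for the middle bay (-15, 48, 30 mm)
- bay2 (a point): the same for the left-hand bay (-15, 122, 30 mm)
- lid (a joint): angle of the clear lid, rad: 0 = fully shut; starts open at 1.45 to 1.6 (upright beyond the well), limit 1.7. A shallow cover, 165 mm from hinge to front, 242 mm wide, 30 mm thick; its stiff hinge (0.4 N m) keeps it where it is left. Swung towards the robot and down it rests on a sprung catch at about 0.1; pressing its front edge down with 6 to 12 N snaps it to 0, where it is held
- lid_hinge (a point): middle of the lid's hinge line, which runs along heater y: heater frame (80, 48, 107 mm). Shut, the lid's underside is at this height and its top face 30 mm higher
- lid_front (a point): middle of the lid's front upper edge, 165 mm from the hinge along the lid, on its top (outer) face, over a blue finger lip; it moves with the lid
- wheel (a joint): angle of the finger wheel, rad: 0.6283 (36 degrees) a step; 0 = digit 0 at the pointer, 4.398 = digit 7; stops at 0 and 9; starts at 0 to 3. A sprung ball holds it at the steps and draws it into the nearest; about 5 N on a ridge rolls it over. Rolling its top away from the robot (to heater +x) counts up. Each land shows its digit as 0 to 9 dots; land 7 alone is green
- wheel_axis (a point): centre of the white finger wheel, 22 mm below the deck, heater frame (-15, -128, 83 mm); axle along heater y. Width 30 mm, radius 40 mm, with ten black ridges across it, 8 mm high (tip radius 48 mm), 4 mm thick; its top stands out of the deck. On a step a land is uppermost, with a ridge 18 degrees before and behind the top; two red lines beside the wheel point at it
- pad: dark grey foam pad, fixed, 130 (x) x 200 (y) x 12 mm, right of the heater, with room for two blocks side by side along its y. Origin: centre of its underside
- fresh0: aluminium tube block, 90 (x) x 60 (y) x 45 mm, about 0.5 kg, eight blue caps on top (up to 55 mm). Its blue lifting bar, 12 x 12 mm, 88 mm long along the block's x, has its middle at (0, 0, 89 mm) on end posts at x = +/-40 mm; the space below the bar is free down to 55 mm. Origin: centre of the underside. Waiting on the bench left of the heater; 2 or 3 of fresh0-2 are present.
- fresh1: aluminium tube block, 90 (x) x 60 (y) x 45 mm, about 0.5 kg, eight blue caps on top (up to 55 mm). Its blue lifting bar, 12 x 12 mm, 88 mm long along the block's x, has its middle at (0, 0, 89 mm) on end posts at x = +/-40 mm; the space below the bar is free down to 55 mm. Origin: centre of the underside. Waiting on the bench left of the heater; 2 or 3 of fresh0-2 are present.
- fresh2: aluminium tube block, 90 (x) x 60 (y) x 45 mm, about 0.5 kg, eight blue caps on top (up to 55 mm). Its blue lifting bar, 12 x 12 mm, 88 mm long along the block's x, has its middle at (0, 0, 89 mm) on end posts at x = +/-40 mm; the space below the bar is free down to 55 mm. Origin: centre of the underside. Waiting on the bench left of the heater; 2 or 3 of fresh0-2 are present.
- done0: aluminium tube block, 90 (x) x 60 (y) x 45 mm, about 0.5 kg, eight red caps on top (up to 55 mm). Its red lifting bar, 12 x 12 mm, 88 mm long along the block's x, has its middle at (0, 0, 89 mm) on end posts at x = +/-40 mm; the space below the bar is free down to 55 mm. Origin: centre of the underside. Finished; 1 or 2 of done0-2 are present, each in a bay of the heater.
- done1: aluminium tube block, 90 (x) x 60 (y) x 45 mm, about 0.5 kg, eight red caps on top (up to 55 mm). Its red lifting bar, 12 x 12 mm, 88 mm long along the block's x, has its middle at (0, 0, 89 mm) on end posts at x = +/-40 mm; the space below the bar is free down to 55 mm. Origin: centre of the underside. Finished; 1 or 2 of done0-2 are present, each in a bay of the heater.
- done2: aluminium tube block, 90 (x) x 60 (y) x 45 mm, about 0.5 kg, eight red caps on top (up to 55 mm). Its red lifting bar, 12 x 12 mm, 88 mm long along the block's x, has its middle at (0, 0, 89 mm) on end posts at x = +/-40 mm; the space below the bar is free down to 55 mm. Origin: centre of the underside. Finished; 1 or 2 of done0-2 are present, each in a bay of the heater.
- tipbox: blue box of pipette tips, 95 x 68 x 48 mm, standing among the blue blocks; a bystander. Origin: centre of its underside
- reagent: amber reagent bottle, 60 mm across, 115 mm high; a bystander. Origin: centre of its underside
- beaker: glass beaker, 68 mm across, 85 mm high; a bystander. Origin: centre of its underside
- pipette: white pipette lying on the bench, 210 mm long, 30 mm high; a bystander. Origin: on the bench under the middle of its barrel
- rack: orange tube rack, 70 x 120 x 38 mm; a bystander. Origin: centre of its underside
- jar: white jar with a blue cap, 64 mm across, 75 mm high; a bystander. Origin: centre of its underside
Not all that is in view belongs to the job. Leave any orange look-alike of the pad alone.

How it is judged:
By the outcome, as a careful person would: the job done as asked, in the order asked, and still so for the second after the job is handed in, with the robot touching nothing.
Of fresh0, fresh1, fresh2 only 2 to 3 are there at a start; the rules pass over those that are not, and their reading is None.
Of done0, done1, done2 only 1 to 2 are there at a start; the rules pass over those that are not, and their reading is None.
At some moment in a run one of fresh0, fresh1, fresh2, done0, done1, done2 may be knocked a few centimetres aside while the robot is not near it.
It also fails if it takes over 210 s, if anything falls off the work surface, if the arm or the gripper's body presses on something with over 40 N, if the wrist force passes 120 N, or if a joint passes its speed limit or range.

## Robot

A 6-joint arm with a two-finger parallel gripper is mounted at the origin on the work surface. World frame = base frame: x ahead of the robot, y to its left, z up, the work surface at z = 0. Lengths are in m, angles in rad, forces in N, time in s.
With the tool pointing down it reaches from about 0.3 to 0.85 m from the base axis. Payload 4.2 kg.
Tool frame: the origin (TCP) lies midway between the tips of the shut fingers; the grasp point (between the pads) lies 19 mm behind it; z points along the fingers, y is the line along which they close (so a half turn about z gives the same grasp; the last joint's range is limited). The gripper opens to 91 mm and grips with 3 to 60 N. Pads are 32 mm wide; open, the fingers measure 118 mm over their backs; the gripper's body (76 mm by 178 mm) begins 60 mm behind the grasp point.
Start: joints at [-1.369, 0.32, 1.565, -0, 1.257, -0.02], TCP at [0.126, -0.561, 0.214] pointing down, gripper open.
Joint ranges: [-3.11, 3.11], [-0.84, 2.01], [0.21, 2.61], [-1.34, 4.49], [0.05, 2.63], [-2.56, 2.56]. Speed limits (rad/s): [2.57, 2.57, 3.14, 3.14, 3.14, 3.14].

## Interface

Orientations are given as a unit quaternion [w, x, y, z].
In Python, from bench import sense, snapshot, job_done gives the robot as it stands.
- The arm moves only by the shell command python3 -m inch 'ROWS' [FORCE]. ROWS is JSON, a list of rows, each a list of 5 numbers: the opening in per cent of the stroke, from 0 (shut) to 100 (fully open), then the shift along the tool's x, y, z in cm, then the turn about the tool's z in degrees. A call has 1 to 8 rows; each row is the pose to reach, as a shift and turn from the pose commanded when the call began, along the tool's axes at that moment; what a row does not reach only later rows make up. A row lasts 1/12 s, in which the tool goes at most 41.7 mm and 7.16 degrees, less where a joint would pass 70% of its speed; a pose out of reach is approached as far as the arm can. A call with a gripper value outside its range is refused whole. The fingers move at their own pace and stop on an object; FORCE is the grip in N (left out, the last holds). Time passes only in rows, so rows that repeat a pose let the fingers close. It gives the time, the measured TCP pose, the force, the opening and the grip force at its end, in the units of the state.
- sense(): the state, without advancing time (a new reading comes with each control period).
- snapshot(name): name is "scene" or "top"; returns a dict with "color" (480x640x3 uint8, red, green, blue), "fx", "fy", "cx", "cy" (pixels), "k1" (the pictures are not rectified: a ray, as slopes to the right and down, at radius r is drawn at 1 + k1 r^2 times it, then the intrinsics apply), "position" and "attitude" of the camera in the world. Camera axes: x right, y up, looking along -z (the intrinsics and any distortion apply to the point x, -y, -z); pixel columns grow to the right and rows downward; lengths in m; the calibration is good to about 2 mm. A picture is of the moment at which its call begins. There is no depth.
- job_done(): hands the job in; it is judged then, once.
The state is a dict: "clock": time; "qpos": joint angles; "qvel": joint speeds; "tau": joint torques, N m; "tcp_pos": TCP position; "tool_rot": TCP orientation; "wrist_force": force on the tool from outside, world axes, zero at the start; "moment": the same for the moment, N m; "grip_width": finger opening in m; "grip_force": force on a finger pad.
Only numpy, scipy, OpenCV 4.12 (cv2) and the standard library are available. Lean on these libraries where they do the work, as an engineer would, in place of code of your own. Each camera call takes 0.05 s, during which the arm holds its last target. There are 200 camera calls.

## Working session

There is one attempt and no reset: what is moved stays moved. The work goes in short steps, Python scripts to look and compute and a shell command to move; the robot and the scene stay as the last step left them, time stands still between calls to the robot, and variables do not carry over. Pictures are saved under pics/ and viewed, at most 14 in all, crops included, and the job is handed in when it is done.

```bash
ls; mkdir -p pics; python3 - <<'E'
from bench import sense,snapshot
import cv2
for n in ("scene","top"):
    s=snapshot(n); cv2.imwrite(f"pics/{n}0.png",s["color"][:,:,::-1])
    print({k:v for k,v in s.items() if k!="color"})
print(sense())
E
```

```text
pics
{'fx': 546.3520309988261, 'fy': 546.3520309988261, 'cx': 320.64569196914107, 'cy': 235.4747695921286, 'k1': 0.004172259604413624, 'position': array([ 0.97813719, -0.58584379,  1.46283157]), 'attitude': array([0.90340307, 0.23334965, 0.08779645, 0.34885903])}
{'fx': 458.74428862809646, 'fy': 458.74428862809646, 'cx': 313.1866218945821, 'cy': 235.0097450975783, 'k1': 0.01339311923582395, 'position': array([ 0.29368867, -0.01182744,  1.14352355]), 'attitude': array([ 0.7133402 ,  0.06667936, -0.07007362, -0.69411045])}
{'clock': 0.1, 'qpos': array([-1.36901139e+00,  3.20238186e-01,  1.56554540e+00,  5.69318306e-06,
        1.25743817e+00, -2.00072365e-02]), 'qvel': array([ 0.00053613, -0.00084619, -0.00330268, -0.00072925, -0.00015777,
        0.00077584]), 'tau': array([-1.29004843e-04, -4.13333166e+01, -2.32510847e+01,  7.28520867e-02,
        4.22398467e-02, -6.35377592e-05]), 'tcp_pos': array([ 0.1263936 , -0.56046412,  0.21320302]), 'tool_rot': array([-8.11434478e-04,  9.93857095e-01,  1.10668019e-01, -7.12356222e-05]), 'wrist_force': array([ 0.35872069, -0.07700881,  0.55246022]), 'moment': array([-0.03238769, -0.0435685 , -0.03725769]), 'grip_force': 0.0, 'grip_width': 0.09120677243231823}
```

View pics/scene0.png

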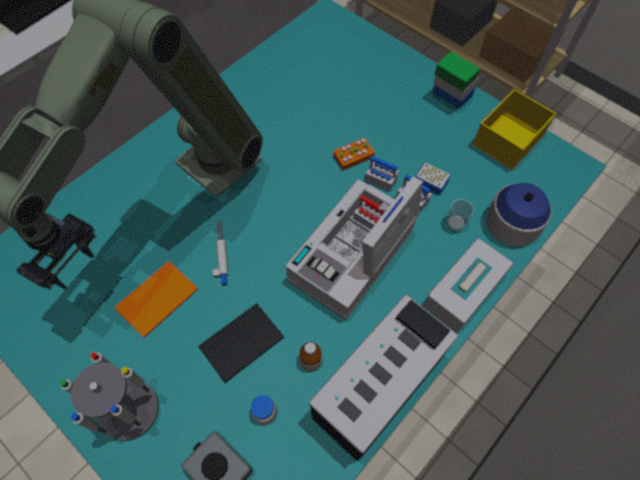

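View pics/top0.png

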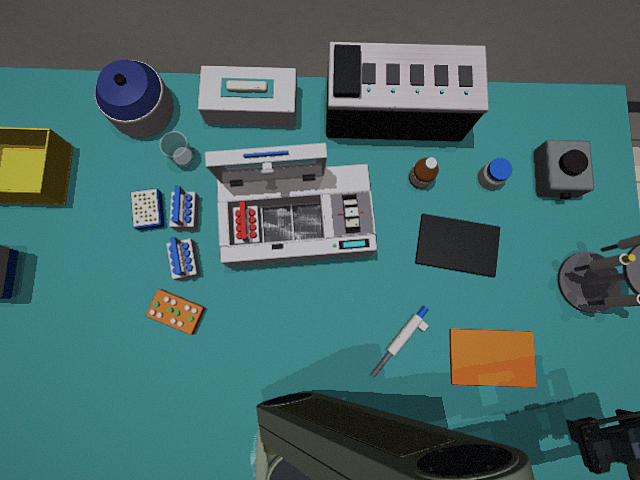

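Top view: one red block in the left bay (245,222), and two blue blocks at (183,209) and (182,258). The tip box is at (146,209), the pad at (458,245), and the lid is upright at the far side. I'll zoom in for precise edges.

```bash
cat > h.py <<'E'
import numpy as np, cv2
from bench import sense, snapshot
from scipy.spatial.transform import Rotation as R
def rot(q): return R.from_quat([q[1],q[2],q[3],q[0]])
def ray(s,px,z):
    """pixel -> world point at height z"""
    K=np.array([[s['fx'],0,s['cx']],[0,s['fy'],s['cy']],[0,0,1]])
    p=cv2.undistortPoints(np.array([[px]],float),K,np.array([s['k1'],0,0,0]))[0,0]
    d=rot(s['attitude']).apply([p[0],-p[1],-1]); o=s['position']
    return o+d*(z-o[2])/d[2]
def proj(s,P):
    P=np.atleast_2d(P); c=rot(s['attitude']).inv().apply(P-s['position'])
    x=c[:,0]/-c[:,2]; y=-c[:,1]/-c[:,2]; f=1+s['k1']*(x*x+y*y)
    return np.c_[s['fx']*x*f+s['cx'],s['fy']*y*f+s['cy']]
def crop(s,x0,y0,x1,y1,k,name,pts=None):
    im=cv2.resize(np.ascontiguousarray(s['color'][y0:y1,x0:x1,::-1]),None,fx=k,fy=k,interpolation=cv2.INTER_CUBIC)
    im=cv2.convertScaleAbs(im,alpha=1.2)
    if pts is not None:
        for p in proj(s,pts): cv2.circle(im,tuple(int(v) for v in ((p+.5-[x0,y0])*k)),2,(255,0,255),-1)
    cv2.imwrite(f'pics/{name}.png',im)
def tool(s,dW):
    """world shift (m) -> tool axes cm"""
    return rot(s['tool_rot']).inv().apply(dW)*100
E
python3 - <<'E'
from h import *
s=snapshot('top'); crop(s,125,135,385,285,3,'c1')
E
```

```text
(no output)
```

View pics/c1.png

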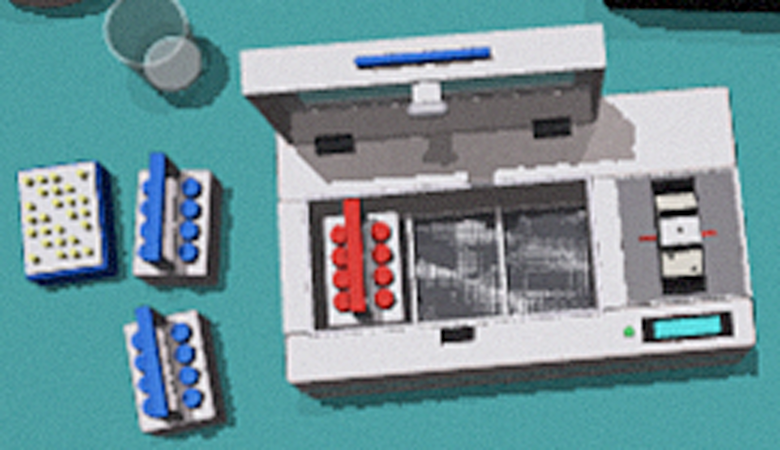

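```bash
cat > fit.py <<'E'
from h import *
from scipy.optimize import least_squares
s=snapshot('top')
px=lambda c: np.array(c,float)/3+[125,135]-.5+1/6
H=[[-105,180,105],[-105,-180,105],[105,-180,105],[37,157,105],[37,-61,105],[-67,157,105],[-67,-61,105]]
C=[[290,382],[754,343],[728,88],[309,203],[583,180],[318,329],[597,308]]
H=np.array(H)/1000; C=px(C)
T=lambda p,P: np.c_[R.from_euler('z',p[2]).apply(P)]+[p[0],p[1],0]
f=least_squares(lambda p:(proj(s,T(p,H))-C).ravel(),[.45,0,0],loss='soft_l1')
print('heater',f.x,np.degrees(f.x[2]),(proj(s,T(f.x,H))-C).round(1).tolist())
np.save('heater.npy',f.x)
def blk(name,bar,z0):
    e=[ray(s,px(c),z0+.095) for c in bar]; m=(e[0]+e[1])/2; d=e[0]-e[1]
    print(name,m[:2].round(4),'len',np.linalg.norm(d).round(4),'yaw',np.degrees(np.arctan2(d[1],d[0])).round(1))
blk('A',[[157,154],[154,264]],0); blk('B',[[143,308],[157,416]],0); blk('red',[[352,200],[359,311]],.03)
pc=[[420,215],[499,223],[495,276],[417,262]]
for p in pc: print(ray(s,p,.012)[:2].round(3))
for n,p in dict(b0=[-15,-26,30],b1=[-15,48,30],b2=[-15,122,30],ax=[-15,-128,83],hinge=[80,48,107]).items():
    print(n,T(f.x,np.array([p])/1000).round(4))
print('tool',rot(sense()['tool_rot']).as_matrix().round(3))
E
python3 fit.py
```

```text
heater [0.55216095 0.02868592 0.11000774] 6.302979444424918 [[-1.3, 0.4], [1.2, 0.6], [0.2, -1.2], [-0.5, -0.9], [1.2, -0.5], [-1.3, 0.8], [0.4, 0.2]]
A [0.5642 0.3092] len 0.0891 yaw 3.3
B [0.4432 0.3033] len 0.0851 yaw 12.1
red [0.5246 0.1461] len 0.0866 yaw 6.7
[ 0.575 -0.284]
[ 0.56  -0.483]
[ 0.425 -0.466]
[ 0.455 -0.274]
b0 [[0.5401 0.0012 0.03  ]]
b1 [[0.532  0.0747 0.03  ]]
b2 [[0.5239 0.1483 0.03  ]]
ax [[ 0.5513 -0.1002  0.083 ]]
hinge [[0.6264 0.0852 0.107 ]]
tool [[ 0.976  0.22  -0.   ]
 [ 0.22  -0.976  0.001]
 [-0.    -0.001 -1.   ]]
```

Top-left block red in bay2, wheel on 1 (one dot at the pointers, two dots below it), blues A and B outside. Next: start moving towards the red block.

```bash
python3 -m inch '[[40,0,0,-2,6.2],[40,0,0,-2,6.2],[40,0,0,-2,6.2]]' 20; cat > go.py <<'E'
import sys
from h import *
s=sense(); x,y,z,yaw=map(float,sys.argv[1:5]); m=rot(s['tool_rot']).as_matrix()
y0=np.degrees(np.arctan2(m[1,0],m[0,0])); t=tool(s,np.array([x,y,z])-s['tcp_pos'])
print('pos',s['tcp_pos'].round(4),'yaw',y0.round(2),'tilt',m[2,2].round(4),'-> shift cm',t.round(2),'turn',round(y0-yaw,2),'|',np.linalg.norm(t).round(1),'F',s['wrist_force'].round(1),'w',s['grip_width'].round(4),s['grip_force'].round(1),'t',s['clock'], 'q6',s['qpos'][5].round(2))
E
python3 go.py .5243 .1470 .233 6.5
```

```text
clock: 0.45
tcp_pos: [0.1266, -0.5615, 0.2346]
tool_rot: [0.001, 0.998, 0.058, 0.0]
wrist_force: [0.2, 0.8, -0.9]
grip_width: 0.074
grip_force: 0.0Traceback (most recent call last):
  File "go.py", line 5, in <module>
    print('pos',s['tcp_pos'].round(4),'yaw',y0.round(2),'tilt',m[2,2].round(4),'-> shift cm',t.round(2),'turn',round(y0-yaw,2),'|',np.linalg.norm(t).round(1),'F',s['wrist_force'].round(1),'w',s['grip_width'].round(4),s['grip_force'].round(1),'t',s['clock'], 'q6',s['qpos'][5].round(2))
                                                                                                                                                                                                ^^^^^^^^^^^^^^^^^^^^^
AttributeError: 'float' object has no attribute 'round'
```

```bash
sed -i "s/s\['grip_width'\].round(4),s\['grip_force'\].round(1)/round(s['grip_width'],4),round(s['grip_force'],1)/" go.py
python3 -m inch '[[35,20,-26,0,0],[35,20,-26,0,0],[35,20,-26,0,0],[35,20,-26,0,0],[35,20,-26,0,0],[35,20,-26,0,0],[35,20,-26,0,0],[35,20,-26,0,0]]' | head -2
python3 -m inch '[[35,20,-26,0,0],[35,20,-26,0,0],[35,20,-26,0,0],[35,20,-26,0,0],[35,20,-26,0,0],[35,20,-26,0,0],[35,20,-26,0,0],[35,20,-26,0,0]]' | head -2
python3 go.py .5243 .1470 .233 6.5
```

```text
clock: 1.12
tcp_pos: [0.296, -0.2773, 0.2332]
clock: 1.78
tcp_pos: [0.4654, 0.0036, 0.2332]
pos [0.4654 0.0036 0.2332] yaw 6.72 tilt -1.0 -> shift cm [ 7.530e+00 -1.355e+01  1.000e-02] turn 0.22 | 15.5 F [ 0.9 -1.  -1.2] w 0.032 0.0 t 1.7833 q6 1.44
```

```bash

python3 -m inch '[[32,7.5,-13.5,0,0.2],[32,7.5,-13.5,0,0.2],[32,7.5,-13.5,0,0.2],[32,7.5,-13.5,0,0.2],[32,7.5,-13.5,0,0.2],[32,7.5,-13.5,0,0.2]]' | head -2
python3 go.py .5243 .1470 .100 6.5
python3 - <<'E'
from h import *
s=snapshot('scene')
t=sense(); m=rot(t['tool_rot']).as_matrix()
crop(s,280,130,460,265,4,'c2',[[.5246,.1461,.125]])
E
```

```text
clock: 2.28
tcp_pos: [0.5239, 0.1448, 0.2325]
pos [0.5239 0.1448 0.2325] yaw 6.57 tilt -1.0 -> shift cm [ 0.1  -0.23 13.25] turn 0.07 | 13.2 F [-0.4 -0.5 -0.1] w 0.029 0.0 t 2.2833 q6 1.71
```

View pics/c2.png

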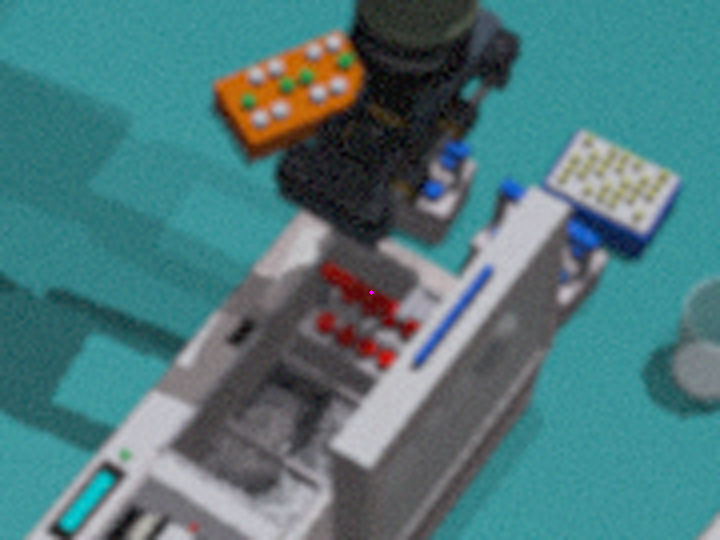

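The scene view puts the bar's middle at (367,297) in the crop, and my estimate is at (371,292), so they agree. Descending.

```bash

python3 -m inch '[[32,0,-0.2,3,0],[32,0,-0.2,6,0],[32,0,-0.2,9,0],[32,0,-0.2,10.5,0],[32,0,-0.2,12,0],[32,0,-0.2,13.1,0],[32,0,-0.2,13.1,0]]' 25| head -2
python3 go.py .5243 .1470 .100 6.5
python3 -m inch '[[0,0,0,0,0],[0,0,0,0,0],[0,0,0,0,0],[0,0,0,0,0],[0,0,0,0,0],[0,0,0,0,0]]' 30
python3 go.py .5243 .1470 .24 6.5
```

```text
clock: 2.92
tcp_pos: [0.5216, 0.1435, 0.1006]
pos [0.5216 0.1435 0.1006] yaw 6.25 tilt -1.0 -> shift cm [ 0.31 -0.32  0.06] turn -0.25 | 0.4 F [-0.3 -0.   0.1] w 0.0291 0.0 t 2.9167 q6 1.71
clock: 3.42
tcp_pos: [0.5244, 0.1459, 0.1039]
tool_rot: [-0.0, 0.998, 0.055, 0.001]
wrist_force: [-0.6, 1.2, 4.1]
grip_width: 0.0116
grip_force: 30.0
pos [0.5244 0.1459 0.1039] yaw 6.31 tilt -1.0 -> shift cm [  0.02  -0.11 -13.61] turn -0.19 | 13.6 F [-0.6  1.2  4.1] w 0.0116 30.0 t 3.4167 q6 1.71
```

```bash

python3 -m inch '[[0,0,0,-2,0],[0,0,0,-4.5,0],[0,0,0,-7.5,0],[0,0,0,-11,0],[0,0,0,-13,0],[0,0,0,-13,0]]'
python3 go.py .504 -.377 .235 -6
```

```text
clock: 3.92
tcp_pos: [0.5261, 0.1461, 0.2368]
tool_rot: [-0.001, 0.998, 0.055, 0.004]
wrist_force: [1.5, 1.0, -4.9]
grip_width: 0.0116
grip_force: 30.0
pos [0.5261 0.1461 0.2368] yaw 6.33 tilt -1.0 -> shift cm [-7.96 51.75  0.08] turn 12.33 | 52.4 F [ 1.5  1.  -4.9] w 0.0116 30.0 t 3.9167 q6 1.71
```

```bash

python3 -m inch '[[0,-0.3,2,0,0],[0,-0.8,5,0,0],[0,-1.3,8.5,0,0],[0,-1.8,12,0,0],[0,-2.3,15.5,0,0],[0,-2.9,19,0,0],[0,-3.4,22.5,0,0],[0,-4,26,0,0]]' >/dev/null
python3 -m inch '[[0,-0.5,3.5,0,1.5],[0,-1.1,7,0,3.5],[0,-1.6,10.5,0,5.5],[0,-2.2,14,0,7.5],[0,-2.8,18,0,9.5],[0,-3.3,21.5,0,11.5],[0,-3.7,24,0,12.3],[0,-3.9,25.3,0,12.3]]'
python3 -m inch '[[0,0,0,0,0],[0,0,0,0,0]]' >/dev/null
python3 go.py .504 -.377 .086 -6
```

```text
clock: 5.25
tcp_pos: [0.5, -0.3758, 0.229]
tool_rot: [-0.001, 0.999, -0.054, -0.003]
wrist_force: [-0.8, 1.2, -5.8]
grip_width: 0.0121
grip_force: 30.0
pos [ 0.5008 -0.3723  0.2301] yaw -6.04 tilt -1.0 -> shift cm [ 0.44  0.49 14.41] turn -0.04 | 14.4 F [ 0.4  0.9 -6.5] w 0.0117 30.0 t 5.4167 q6 1.02
```

```bash

python3 -m inch '[[0,0.4,0.5,3,0],[0,0.4,0.5,6,0],[0,0.4,0.5,9,0],[0,0.4,0.5,11.5,0],[0,0.4,0.5,13,0],[0,0.4,0.5,13.8,0],[0,0.4,0.5,14,0],[0,0.4,0.5,14,0]]'
python3 -m inch '[[0,0,0,0.3,0],[0,0,0,0.3,0],[0,0,0,0.3,0]]'
python3 go.py .504 -.377 .086 -6
```

```text
clock: 6.08
tcp_pos: [0.5054, -0.3774, 0.0927]
tool_rot: [-0.0, 0.999, -0.052, -0.0]
wrist_force: [0.3, -0.0, -4.3]
grip_width: 0.0117
grip_force: 30.0
clock: 6.33
tcp_pos: [0.5057, -0.3785, 0.091]
tool_rot: [0.001, 0.999, -0.052, 0.001]
wrist_force: [0.5, 0.2, -5.5]
grip_width: 0.0113
grip_force: 30.0
pos [ 0.5057 -0.3785  0.091 ] yaw -5.99 tilt -1.0 -> shift cm [-0.19 -0.13  0.5 ] turn 0.01 | 0.6 F [ 0.5  0.2 -5.5] w 0.0113 30.0 t 6.3333 q6 1.01
```

```bash

python3 -m inch '[[0,0,0,0.15,0],[0,0,0,0.3,0],[0,0,0,0.3,0]]' | grep -E 'pos|wrist'
python3 -m inch '[[0,0,0,0.15,0],[0,0,0,0.25,0],[0,0,0,0.25,0]]'| grep -E 'pos|wrist'
```

```text
tcp_pos: [0.5051, -0.3783, 0.0869]
wrist_force: [-0.2, -0.2, -6.2]
tcp_pos: [0.5052, -0.3783, 0.0861]
wrist_force: [-3.5, 2.6, 4.4]
```

Contact with the pad (weight taken off). Release, rise, and head to block A.

```bash

python3 -m inch '[[15,0,0,0,0],[35,0,0,0,0],[35,0,0,0,0],[35,0,0,0,0],[35,0,0,-3,0],[35,0,0,-7,0],[35,0,0,-11,0],[35,0,0,-15,0]]' | grep -E 'pos|wrist|width'
python3 -m inch '[[35,0,0,0,-7],[35,0,0,0,-9.3]]' >/dev/null
python3 go.py .5642 .3092 .235 3.3
python3 - <<'E'
from h import *
s=snapshot('top'); crop(s,125,135,525,285,2,'c3')
E
```

```text
tcp_pos: [0.5052, -0.3782, 0.236]
wrist_force: [0.5, -1.2, -0.4]
grip_width: 0.0323
pos [ 0.5067 -0.3794  0.2383] yaw 3.57 tilt -1.0 -> shift cm [ 1.002e+01 -6.837e+01  3.000e-02] turn 0.27 | 69.1 F [-0.3 -0.4 -1.4] w 0.032 0.0 t 7.6667 q6 0.85
```

View pics/c3.png

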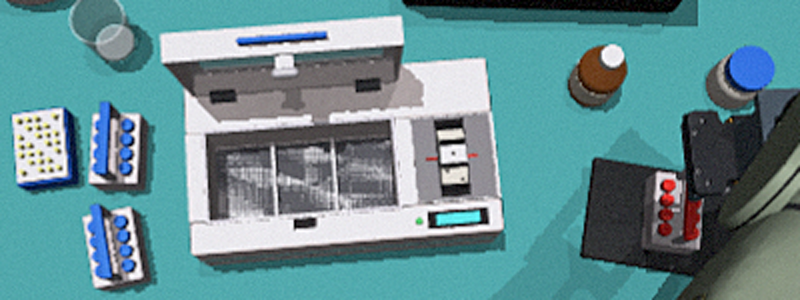

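```bash

python3 -m inch '[[35,0,-26,0,0],[35,0,-26,0,0],[35,0,-26,0,0],[35,0,-26,0,0],[35,0,-26,0,0],[35,0,-26,0,0],[35,0,-26,0,0]]' >/dev/null
python3 -m inch '[[35,2,-26,0,0],[35,2,-26,0,0],[35,2,-26,0,0],[35,2,-26,0,0],[35,2,-26,0,0],[35,2,-26,0,0],[35,2,-26,0,0]]' >/dev/null
python3 -m inch '[[35,8,-16.4,0,0.3],[35,8,-16.4,0,0.3],[35,8,-16.4,0,0.3],[35,8,-16.4,0,0.3],[35,8,-16.4,0,0.3],[35,8,-16.4,0,0.3],[35,8,-16.4,0,0.3]]' >/dev/null
python3 go.py .5642 .3092 .070 3.3
python3 - <<'E'
from h import *
s=snapshot('scene'); crop(s,330,120,530,270,4,'c4',[[.5642,.3092,.095],[.4432,.3033,.095]])
E
```

```text
pos [0.5658 0.31   0.2332] yaw 3.03 tilt -1.0 -> shift cm [-0.14  0.05 16.32] turn -0.27 | 16.3 F [-0.6 -1.   0.3] w 0.0319 0.0 t 9.4667 q6 2.0
```

View pics/c4.png

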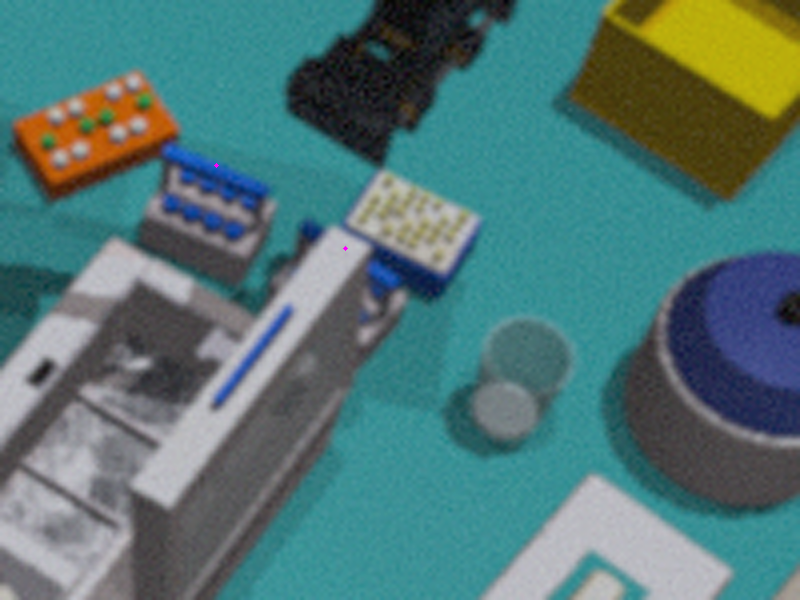

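```bash

python3 -m inch '[[35,-0.1,0,3,-0.3],[35,-0.1,0,7,-0.3],[35,-0.1,0,10,-0.3],[35,-0.1,0,13,-0.3],[35,-0.1,0,15,-0.3],[35,-0.1,0,16,-0.3],[35,-0.1,0,16,-0.3],[35,-0.1,0,16,-0.3]]' | grep -E 'pos|wrist|width'
python3 -m inch '[[0,0,0,0,0],[0,0,0,0,0],[0,0,0,0,0],[0,0,0,0,0],[0,0,0,0,0],[0,0,0,0,0]]' | grep -E 'pos|wrist|width'
python3 go.py .5642 .3092 .235 3.3
```

```text
tcp_pos: [0.5651, 0.3094, 0.0753]
wrist_force: [-0.1, -0.0, 1.0]
grip_width: 0.0321
tcp_pos: [0.5655, 0.3104, 0.0757]
wrist_force: [0.0, -1.8, 6.1]
grip_width: 0.0117
pos [0.5655 0.3104 0.0757] yaw 3.31 tilt -1.0 -> shift cm [ -0.1    0.11 -15.93] turn 0.01 | 15.9 F [ 0.  -1.8  6.1] w 0.0117 30.0 t 10.6833 q6 2.0
```

```bash

python3 -m inch '[[0,0,0,-2,0],[0,-0.5,0,-5,-1],[0,-1.5,0,-9,-2],[0,-3,0,-13,-3],[0,-3.5,0,-16,-3],[0,-3.5,0,-16.3,-3],[0,-3.5,0,-16.3,-3]]'| grep -E 'pos|wrist|width'
python3 go.py .5335 .0747 .24 6.3
```

```text
tcp_pos: [0.5299, 0.3087, 0.2384]
wrist_force: [0.3, 0.2, -5.9]
grip_width: 0.0113
pos [0.5299 0.3087 0.2384] yaw 6.34 tilt -1.0 -> shift cm [-2.23 23.3  -0.2 ] turn 0.04 | 23.4 F [ 0.3  0.2 -5.9] w 0.0113 30.0 t 11.2667 q6 1.97
```

```bash

python3 -m inch '[[0,-0.2,2,0,0],[0,-0.5,5,0,0],[0,-0.8,9,0,0],[0,-1.2,13,0,0],[0,-1.6,17,0,0],[0,-2,20.5,0,0],[0,-2.2,22.5,0,0],[0,-2.2,23.3,0,0]]'>/dev/null
python3 -m inch '[[0,0,0,3,0],[0,0,0,4,0],[0,0,0,4,0],[0,0,0,4,0]]' >/dev/null
python3 go.py .5335 .0747 .115 6.3
python3 - <<'E'
from h import *
p=np.load('heater.npy'); t=sense()['tcp_pos']
Rz=R.from_euler('z',p[2])
print('in heater mm', Rz.inv().apply(t-[p[0],p[1],0])*1000)
B=Rz.apply(np.array([[-67,-61,105],[-67,157,105],[37,-61,105],[37,157,105],[-105,-180,105],[-105,180,105]])/1000)+[p[0],p[1],0]
s=snapshot('scene'); crop(s,280,170,430,320,4,'c5',B)
E
```

```text
pos [0.5324 0.0748 0.1954] yaw 6.35 tilt -1.0 -> shift cm [0.15 0.02 8.04] turn 0.05 | 8.0 F [ 0.8  0.5 -4.7] w 0.012 30.0 t 12.2667 q6 1.58
in heater mm [-14.6016377   47.97909226 195.38799322]
```

View pics/c5.png

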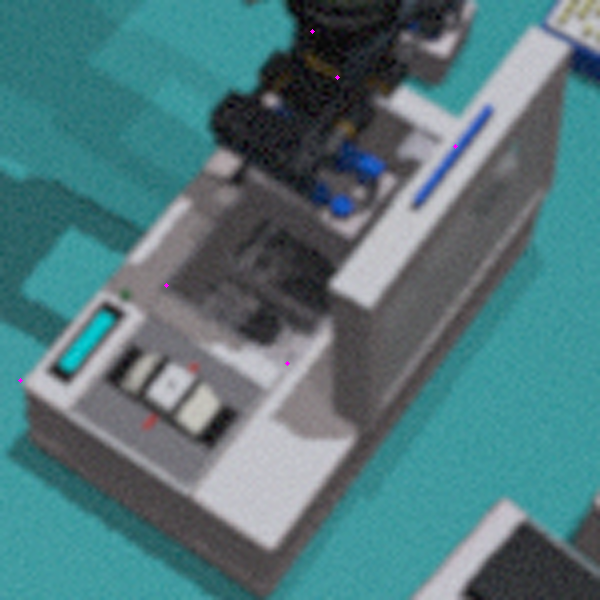

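```bash

python3 -m inch '[[0,0.1,-0.1,1,0],[0,0.1,-0.1,2,0],[0,0.1,-0.1,3,0],[0,0.1,-0.1,3,0]]'| grep -E 'pos|wrist|width'
python3 -m inch '[[0,0,0,1,0],[0,0,0,2,0],[0,0,0,3,0],[0,0,0,4,0],[0,0,0,4.5,0],[0,0,0,4.5,0],[0,0,0,4.5,0]]'| grep -E 'pos|wrist|width'
```

```text
tcp_pos: [0.5325, 0.0754, 0.1648]
wrist_force: [-0.7, 0.6, -6.0]
grip_width: 0.0118
tcp_pos: [0.5343, 0.0753, 0.1221]
wrist_force: [0.2, 0.4, -5.6]
grip_width: 0.0117
```

Inside the well with no contact. Lower to the floor.

```bash

python3 -m inch '[[0,0,0,0.5,0],[0,0,0,1,0],[0,0,0,1.3,0],[0,0,0,1.3,0]]'| grep -E 'pos|wrist|width'
python3 -m inch '[[0,0,0,0.2,0],[0,0,0,0.3,0],[0,0,0,0.3,0]]'| grep -E 'pos|wrist|width'
```

```text
tcp_pos: [0.5337, 0.0753, 0.1086]
wrist_force: [-0.6, -0.1, -6.0]
grip_width: 0.012
tcp_pos: [0.5343, 0.0754, 0.1063]
wrist_force: [0.6, -0.4, -5.3]
grip_width: 0.0118
```

```bash

python3 -m inch '[[0,0,0,0.15,0],[0,0,0,0.2,0],[0,0,0,0.2,0]]'| grep -E 'pos|wrist|width'
```

```text
tcp_pos: [0.5343, 0.0754, 0.1061]
wrist_force: [-3.4, 0.6, 4.7]
grip_width: 0.0118
```

```bash

python3 -m inch '[[15,0,0,0,0],[32,0,0,0,0],[32,0,0,0,0],[32,0,0,0,0],[32,0,0,-3,0],[32,0,0,-7,0],[32,0,0,-11,0],[32,0,0,-13,0]]' | grep -E 'pos|wrist|width'
python3 go.py .4432 .3033 .235 12.1
```

```text
tcp_pos: [0.5364, 0.0756, 0.2394]
wrist_force: [2.0, -0.4, 0.6]
grip_width: 0.0295
pos [0.5364 0.0756 0.2394] yaw 6.31 tilt -1.0 -> shift cm [ -6.76 -23.66   0.38] turn -5.79 | 24.6 F [ 2.  -0.4  0.6] w 0.0295 0.0 t 14.7333 q6 1.58
```

```bash

python3 -m inch '[[35,-6.8,-23.7,0.4,-5.8],[35,-6.8,-23.7,0.4,-5.8],[35,-6.8,-23.7,0.4,-5.8],[35,-6.8,-23.7,0.4,-5.8],[35,-6.8,-23.7,0.4,-5.8],[35,-6.8,-23.7,0.4,-5.8],[35,-6.8,-23.7,0.4,-5.8],[35,-6.8,-23.7,0.4,-5.8]]'>/dev/null
python3 go.py .4432 .3033 .073 12.1
python3 - <<'E'
from h import *
s=snapshot('top'); crop(s,130,135,330,285,4,'c6')
E
```

```text
pos [0.44   0.305  0.2302] yaw 12.34 tilt -1.0 -> shift cm [ 0.28  0.23 15.72] turn 0.24 | 15.7 F [ 0.7 -0.6  0.7] w 0.0317 0.0 t 15.4 q6 1.94
```

View pics/c6.png

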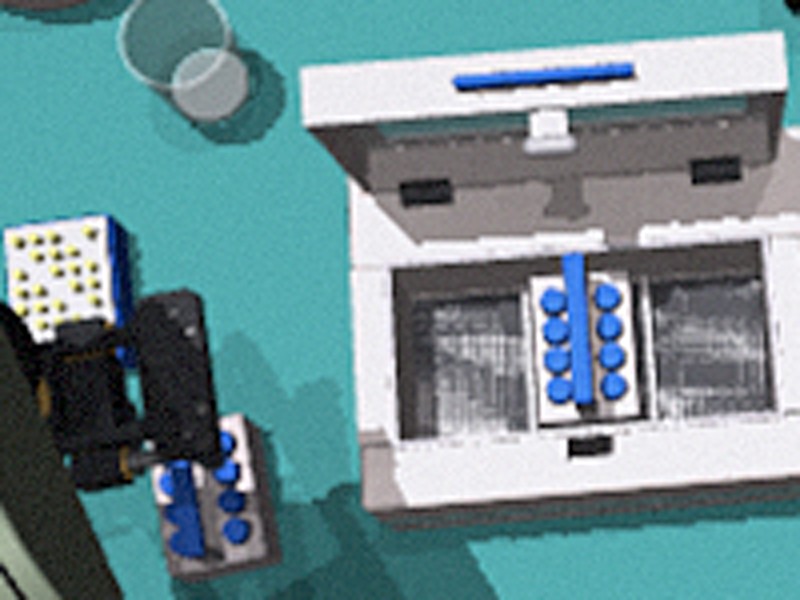

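Block A is in the middle bay, its bar at (577,330). Block B hasn't moved: its near bar end is at (190,553). Grasp B.

```bash

python3 -m inch '[[35,0.2,0.2,3,0.2],[35,0.2,0.2,7,0.2],[35,0.2,0.2,10,0.2],[35,0.2,0.2,13,0.2],[35,0.2,0.2,15,0.2],[35,0.2,0.2,15.6,0.2],[35,0.2,0.2,15.6,0.2],[35,0.2,0.2,15.6,0.2]]' | grep -E 'pos|wrist|width'
python3 -m inch '[[0,0,0,0,0],[0,0,0,0,0],[0,0,0,0,0],[0,0,0,0,0],[0,0,0,0,0],[0,0,0,0,0]]' | grep -E 'pos|wrist|width'
python3 -m inch '[[0,0,0,-2,0],[0,0,0,-5,1],[0,0,0,-9,2],[0,0,0,-13,3],[0,0,0,-16,4],[0,0,0,-16.5,5.8],[0,0,0,-16.5,5.8],[0,0,0,-16.5,5.8]]'| grep -E 'pos|wrist|width'
python3 go.py .5245 .1490 .24 6.3
```

```text
tcp_pos: [0.4443, 0.3015, 0.0752]
wrist_force: [0.1, 0.4, -0.1]
grip_width: 0.0317
tcp_pos: [0.4437, 0.3022, 0.0755]
wrist_force: [-0.7, -0.6, 6.2]
grip_width: 0.0119
tcp_pos: [0.4421, 0.3014, 0.2382]
wrist_force: [-0.6, -0.3, -5.2]
grip_width: 0.0117
pos [0.4421 0.3014 0.2382] yaw 6.16 tilt -1.0 -> shift cm [ 6.56 16.04 -0.18] turn -0.14 | 17.3 F [-0.6 -0.3 -5.2] w 0.0117 30.0 t 17.2833 q6 2.04
```

```bash

python3 -m inch '[[0,0.8,2,0,0],[0,2,5,0,0],[0,3.3,8,0,0],[0,4.5,11,0,0],[0,5.7,14,0,0],[0,6.3,15.5,0,0],[0,6.6,16,0,0],[0,6.6,16,0,0]]'>/dev/null
python3 -m inch '[[0,0,0,3,0],[0,0,0,4,0],[0,0,0,4,0],[0,0,0,4,0]]' >/dev/null
python3 go.py .5245 .1490 .105 6.3
```

```text
pos [0.5246 0.1506 0.1984] yaw 6.19 tilt -1.0 -> shift cm [0.01 0.16 9.34] turn -0.11 | 9.3 F [ 0.7  0.9 -4.2] w 0.0115 30.0 t 18.2833 q6 1.72
```

```bash

python3 -m inch '[[0,0,0.1,1,0],[0,0,0.1,2,0],[0,0,0.1,3,0],[0,0,0.1,3,0]]'| grep -E 'pos|wrist|width'
python3 -m inch '[[0,0,0,1,0],[0,0,0,2,0],[0,0,0,3,0],[0,0,0,4,0],[0,0,0,4.5,0],[0,0,0,4.5,0],[0,0,0,4.5,0]]'| grep -E 'pos|wrist|width'
```

```text
tcp_pos: [0.5241, 0.1485, 0.167]
wrist_force: [-0.7, -0.8, -5.3]
grip_width: 0.0119
tcp_pos: [0.5258, 0.1488, 0.124]
wrist_force: [-0.1, 0.3, -4.8]
grip_width: 0.0118
```

```bash

python3 -m inch '[[0,0,0,0.5,0],[0,0,0,1,0],[0,0,0,1.5,0],[0,0,0,1.5,0]]'| grep -E 'pos|wrist|width'
python3 -m inch '[[0,0,0,0.2,0],[0,0,0,0.3,0],[0,0,0,0.3,0]]'| grep -E 'pos|wrist|width'
```

```text
tcp_pos: [0.525, 0.1486, 0.1083]
wrist_force: [-0.5, 0.4, -5.2]
grip_width: 0.0117
tcp_pos: [0.5258, 0.1489, 0.1063]
wrist_force: [0.7, 0.8, -5.5]
grip_width: 0.0118
```

```bash

python3 -m inch '[[0,0,0,0.1,0],[0,0,0,0.2,0],[0,0,0,0.2,0]]'| grep -E 'pos|wrist|width'
```

```text
tcp_pos: [0.5259, 0.1489, 0.106]
wrist_force: [-3.3, -0.7, 4.8]
grip_width: 0.0118
```

```bash

python3 -m inch '[[15,0,0,0,0],[32,0,0,0,0],[32,0,0,0,0],[32,0,0,0,0],[32,0,0,-3,0],[32,0,0,-7,0],[32,0,0,-11,0],[32,0,0,-14,0]]' | grep -E 'pos|wrist|width'
python3 -m inch '[[0,-9,14,-5,0],[0,-9,14,-5,0],[0,-9,14,-5,0],[0,-9,14,-5,0],[0,-9,14,-5,0],[0,-9,14,-5,0],[0,-9,14,-5,0]]' | grep -E 'pos|wrist|width'
cat > lid.py <<'E'
from h import *
p=np.load('heater.npy'); Rz=R.from_euler('z',p[2])
def W(P): return Rz.apply(np.atleast_2d(P))+[p[0],p[1],0]
def lid(th,s,n,y=.048): return W([.08-s*np.cos(th)+n*np.sin(th),y,.107+s*np.sin(th)+n*np.cos(th)])[0]
E
python3 - <<'E'
from lid import *
s=snapshot('top')
C=np.array([[302,70],[785,33],[308,125],[788,90]])/4+[130,135]-.375
for th in np.arange(1.4,1.66,.05):
    P=[lid(th,.165,.03,.169),lid(th,.165,.03,-.073),lid(th,.165,0,.169),lid(th,.165,0,-.073)]
    print(round(th,2),(proj(s,P)-C).round(1).tolist())
crop(s,125,135,525,285,2,'c7')
E
```

```text
tcp_pos: [0.5267, 0.1491, 0.2477]
wrist_force: [1.2, -0.3, 0.3]
grip_width: 0.0287
tcp_pos: [0.4515, 0.0003, 0.2945]
wrist_force: [-0.2, 0.1, 0.0]
grip_width: 0.0003
1.4 [[-0.1, 5.7], [0.2, 5.7], [-0.5, 6.9], [0.7, 6.4]]
1.45 [[-0.2, 1.7], [-0.1, 1.9], [-0.7, 2.8], [0.4, 2.3]]
1.5 [[-0.3, -2.1], [-0.5, -1.9], [-1.0, -1.2], [0.0, -1.7]]
1.55 [[-0.4, -5.8], [-0.9, -5.6], [-1.2, -5.2], [-0.3, -5.7]]
1.6 [[-0.4, -9.3], [-1.3, -9.1], [-1.4, -9.1], [-0.7, -9.5]]
1.65 [[-0.3, -12.8], [-1.7, -12.4], [-1.5, -13.0], [-1.1, -13.3]]
```

View pics/c7.png

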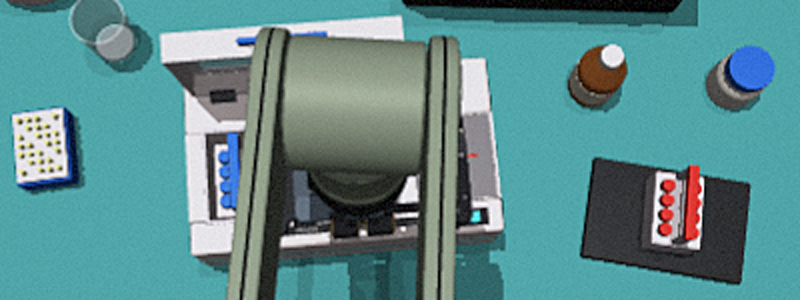

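Lid angle ≈ 1.475. Both blues are seated, and the red block stands mid-pad. Next: go over and behind the lid with the fingers shut.

```bash

python3 - <<'E'
from lid import *
import subprocess
t=W([.130,.048,.312])[0]; print(t); print(subprocess.run(['python3','go.py',*map(str,t),'6.3'],capture_output=True,text=True).stdout)
# path in heater x / z relative to start contact
for th in np.arange(1.5,.05,-.1):
    P=np.array([.08-.145*np.cos(th)+.03*np.sin(th)+.016, .107+.145*np.sin(th)+.03*np.cos(th)])
    print(round(th,2),(P*1000).round(0))
E
```

```text
[0.67610541 0.09066795 0.312     ]
pos [0.4516 0.0008 0.294 ] yaw 6.12 tilt -1.0 -> shift cm [23.28 -6.55 -1.79] turn -0.18 | 24.2 F [ 1.1  0.4 -0.3] w 0.0004 0.0 t 21.3333 q6 1.44

1.5 [116. 254.]
1.4 [101. 255.]
1.3 [ 86. 255.]
1.2 [ 71. 253.]
1.1 [ 57. 250.]
1.0 [ 43. 245.]
0.9 [ 29. 239.]
0.8 [ 16. 232.]
0.7 [  4. 223.]
0.6 [ -7. 214.]
0.5 [-17. 203.]
0.4 [-26. 191.]
0.3 [-34. 179.]
0.2 [-40. 165.]
0.1 [-45. 151.]
```

```bash

python3 -m inch '[[0,0,0,-3,-0.2],[0,3,-1,-3,-0.2],[0,7,-2,-3,-0.2],[0,11,-3.5,-3,-0.2],[0,15,-5,-3,-0.2],[0,19,-6.5,-3,-0.2],[0,23.3,-6.5,-3,-0.2],[0,23.3,-6.5,-3,-0.2]]' | grep -E 'pos|wrist|width'
python3 -m inch '[[0,0,0,0,0],[0,0,0,0,0]]' | grep -E 'pos|wrist|width'
python3 go.py .6761 .0907 .252 6.3
```

```text
tcp_pos: [0.6819, 0.0935, 0.3179]
wrist_force: [-1.3, -0.5, -1.7]
grip_width: 0.0006
tcp_pos: [0.6758, 0.0909, 0.3225]
wrist_force: [-0.1, -0.1, 0.1]
grip_width: 0.0001
pos [0.6758 0.0909 0.3225] yaw 6.41 tilt -1.0 -> shift cm [0.05 0.02 7.05] turn 0.11 | 7.0 F [-0.1 -0.1  0.1] w 0.0001 0.0 t 22.1667 q6 1.58
```

```bash

python3 -m inch '[[0,0,0,3,0],[0,0,0,6,0],[0,0,0,7,0],[0,0,0,7,0],[0,-0.5,0,7,0],[0,-1,0,7,0],[0,-1.4,0,7,0],[0,-1.4,0,7,0]]' | grep -E 'pos|wrist|width'
python3 -m inch '[[0,-0.7,0,0,0],[0,-1.5,0,-0.1,0],[0,-2.3,0,-0.1,0],[0,-3,0,-0.1,0],[0,-3,0,-0.1,0]]' | grep -E 'pos|wrist|width'
python3 - <<'E'
from lid import *
print(Rz.inv().apply(sense()['tcp_pos']-[p[0],p[1],0])*1000)
E
```

```text
tcp_pos: [0.6617, 0.0879, 0.2567]
wrist_force: [0.4, -0.6, -0.2]
grip_width: 0.0003
tcp_pos: [0.6305, 0.0845, 0.2558]
wrist_force: [0.2, 0.9, 0.6]
grip_width: 0.0002
[ 83.9565904  46.8363386 255.7639851]
```

```bash

python3 -m inch '[[0,-1.3,0.2,0.2,0],[0,-2.7,0.2,0.6,0],[0,-3.4,0.2,0.8,0]]' | grep -E 'pos|wrist|width'
python3 - <<'E'
from lid import *
print(Rz.inv().apply(sense()['tcp_pos']-[p[0],p[1],0])*1000)
s=snapshot('scene'); crop(s,270,150,450,300,4,'c8')
E
```

```text
tcp_pos: [0.5973, 0.0791, 0.2475]
wrist_force: [1.8, 1.6, 1.3]
grip_width: 0.0005
[ 50.40063676  45.14069923 247.45912771]
```

View pics/c8.png

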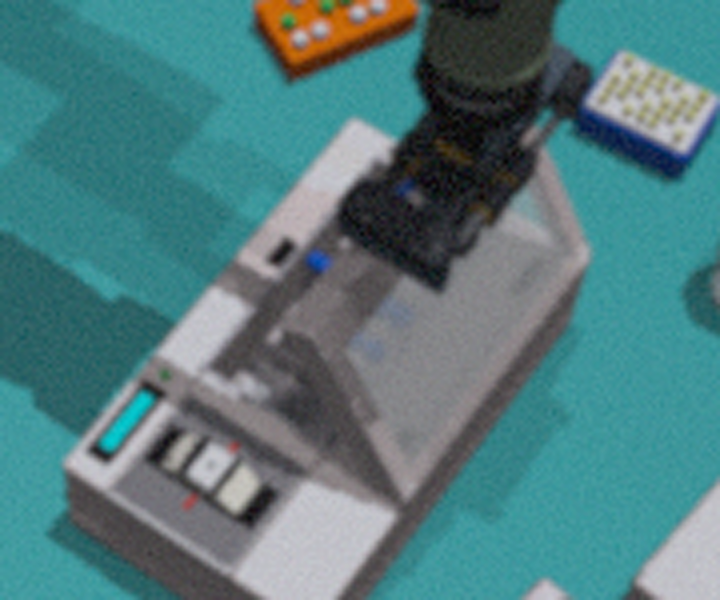

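Lid coming over with the finger on its outer face. Continue the arc.

```bash

python3 -m inch '[[0,-1.1,0,0.4,0],[0,-2.1,0,0.8,0],[0,-3.4,0,1.5,0],[0,-4.6,0,2.4,0],[0,-5.7,0,3.3,0],[0,-6.7,0,4.4,0]]' | grep -E 'pos|wrist|width'
python3 -m inch '[[0,-0.9,0,1.2,0],[0,-1.7,0,2.4,0],[0,-2.3,0,3.8,0]]' | grep -E 'pos|wrist|width'
python3 - <<'E'
from lid import *
print(Rz.inv().apply(sense()['tcp_pos']-[p[0],p[1],0])*1000)
E
```

```text
tcp_pos: [0.532, 0.0715, 0.2035]
wrist_force: [0.7, 0.7, 1.4]
grip_width: 0.0003
tcp_pos: [0.5085, 0.0689, 0.1652]
wrist_force: [0.3, -0.3, 1.1]
grip_width: 0.0004
[-38.9818418   44.75367863 165.21979819]
```

```bash

python3 -m inch '[[0,-1.5,0,0.2,0],[0,-2.8,0,0.5,0],[0,-2.8,0,1,0],[0,-2.8,0,1.5,0],[0,-2.8,0,1.5,0]]' | grep -E 'pos|wrist|width'
python3 -m inch '[[0,0,0,0.3,0],[0,0,0,0.5,0],[0,0,0,0.5,0]]' | grep -E 'pos|wrist|width'
python3 -m inch '[[0,0,0,0.3,0],[0,0,0,0.5,0],[0,0,0,0.5,0]]' | grep -E 'pos|wrist|width'
```

```text
tcp_pos: [0.4799, 0.0657, 0.1498]
wrist_force: [-2.0, -0.5, 2.7]
grip_width: 0.0004
tcp_pos: [0.4816, 0.0659, 0.1449]
wrist_force: [0.0, -0.3, 0.2]
grip_width: 0.0005
tcp_pos: [0.4818, 0.066, 0.1398]
wrist_force: [-0.5, 0.5, -0.4]
grip_width: 0.0007
```

```bash

python3 -m inch '[[0,0,0,0.2,0],[0,0,0,0.4,0],[0,0,0,0.4,0]]' | grep -E 'pos|wrist|width'
python3 -m inch '[[0,0,0,0.2,0],[0,0,0,0.3,0],[0,0,0,0.3,0]]' | grep -E 'pos|wrist|width'
```

```text
tcp_pos: [0.4819, 0.066, 0.1371]
wrist_force: [-0.9, -0.2, 4.7]
grip_width: 0.0007
tcp_pos: [0.4819, 0.066, 0.1369]
wrist_force: [-7.2, -1.5, 23.2]
grip_width: 0.0003
```

Lid stopped at 0.137 m, which is its fully shut height, with 23 N. Retract and check.

```bash

python3 -m inch '[[0,0,0,-3,0],[0,0,0,-6,0],[0,-3,0,-8,0],[0,-6,0,-8,0],[0,-6,0,-8,0]]' | grep -E 'pos|wrist|width'
python3 - <<'E'
from lid import *
import subprocess
s=snapshot('scene'); crop(s,270,160,450,310,4,'c9',[lid(0,.165,.03,.169),lid(0,.165,.03,-.073),lid(0,.165,.03,.048)]+list(W([[-.015,-.128,.123]])))
t=W([-.040,-.128,.16])[0]; print(t); print(subprocess.run(['python3','go.py',*map(str,t),'6.3'],capture_output=True,text=True).stdout)
E
```

```text
tcp_pos: [0.4175, 0.0589, 0.2143]
wrist_force: [-1.3, -0.4, -0.4]
grip_width: 0.0007
[ 0.52645535 -0.10293179  0.16      ]
pos [0.4199 0.0592 0.2139] yaw 6.31 tilt -1.0 -> shift cm [ 8.81 17.29  5.4 ] turn 0.01 | 20.1 F [ 0.  -0.4 -0.1] w 0.0005 0.0 t 26.1833 q6 1.57
```

View pics/c9.png

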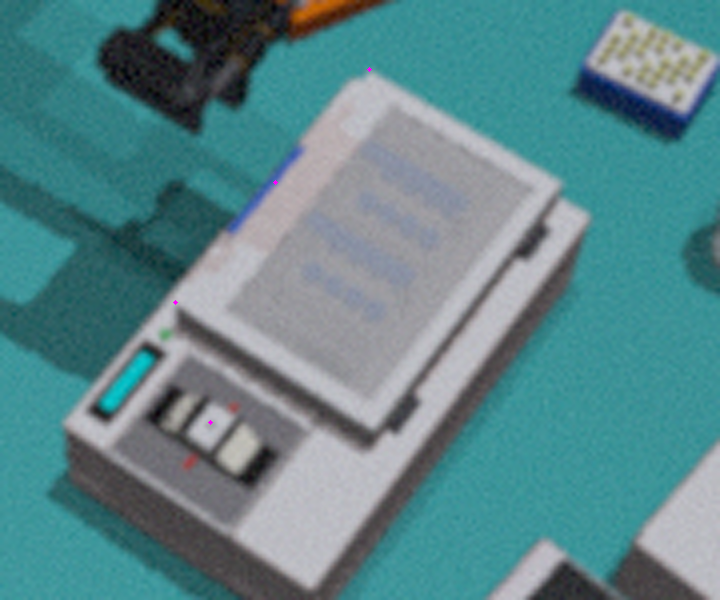

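The lid is shut: its corners match the prediction at θ=0. The wheel's top land is at (210,422) as predicted. Move to the wheel.

```bash

python3 -m inch '[[0,7,17,0,0],[0,7,17,0,0],[0,7,17,0,0],[0,7,17,0,0],[0,7,17,0,0],[0,7.2,17.3,3,0],[0,7.2,17.3,5,0],[0,7.2,17.3,5,0]]' >/dev/null
cat > wp.py <<'E'
from lid import *
s=sense(); t=Rz.inv().apply(s['tcp_pos']-[p[0],p[1],0])*1000
print('rel wheel axis x,y mm',(t[:2]-[-15,-128]).round(1),'z',t[2].round(1),'F',s['wrist_force'].round(1),'t',s['clock'])
E
python3 wp.py
```

```text
rel wheel axis x,y mm [-41.2  -0.1] z 158.7 F [-0.7 -0.1 -0.3] t 26.85
```

```bash

python3 -m inch '[[0,0,0,2,0],[0,0,0,3.4,0],[0,0,0,3.4,0],[0,0.5,0,3.4,0],[0,1,0,3.4,0]]' | grep -E 'wrist'; python3 wp.py
python3 -m inch '[[0,0.5,0,0,0],[0,1,0,0,0],[0,1.4,0,0,0],[0,1.7,0,0,0],[0,1.7,0,0,0]]' | grep -E 'wrist'; python3 wp.py
python3 -m inch '[[0,0,0,-2,0],[0,0,0,-4,0],[0,-7,0,-6,0],[0,-10,0,-6,0],[0,-10,0,-6,0]]' >/dev/null; python3 wp.py
python3 - <<'E'
from h import *
s=snapshot('scene'); crop(s,285,235,355,300,6,'c10')
E
```

```text
wrist_force: [0.1, -0.8, -0.3]
rel wheel axis x,y mm [-27.7  -0.4] z 130.8 F [ 0.1 -0.8 -0.3] t 27.2667
wrist_force: [0.4, 0.1, -0.6]
rel wheel axis x,y mm [-11.3  -0.2] z 129.6 F [ 0.4  0.1 -0.6] t 27.6833
rel wheel axis x,y mm [-116.2    0.4] z 190.0 F [-0.8 -0.6 -0. ] t 28.1
```

View pics/c10.png

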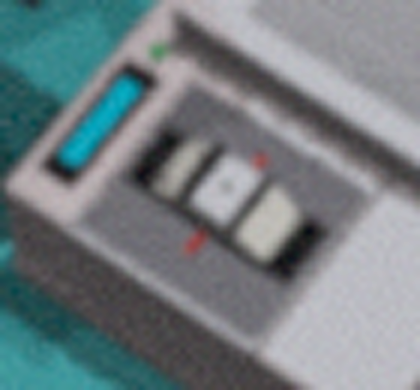

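The finger passed 5 mm too high and the wheel still shows 1 dot. Repeat lower.

```bash

python3 -m inch '[[0,4,0,0,0],[0,7.6,0,3,0],[0,7.6,0,6,0],[0,7.6,0,6.4,0],[0,7.6,0,6.4,0],[0,7.6,0,6.4,0]]' >/dev/null; python3 wp.py
```

```text
rel wheel axis x,y mm [-36.3  -1.2] z 126.0 F [-1.2 -2.6  4.8] t 28.65
```

```bash

python3 -m inch '[[0,-0.6,0,0,0],[0,-0.6,0,0.1,0],[0,-0.6,0,0.1,0],[0,-0.6,0,0.1,0]]' >/dev/null; python3 wp.py
python3 -m inch '[[0,0.5,0,0,0],[0,1,0,0,0]]' >/dev/null; python3 wp.py
python3 -m inch '[[0,0.5,0,0,0],[0,0.9,0,0,0]]' >/dev/null; python3 wp.py
python3 -m inch '[[0,0.4,0,0,0],[0,0.7,0,0,0]]' >/dev/null; python3 wp.py
```

```text
rel wheel axis x,y mm [-42.6   0. ] z 124.2 F [-0.5 -0.1  0.2] t 28.9833
rel wheel axis x,y mm [-32.2  -0.1] z 124.4 F [-5.9 -1.2  2.4] t 29.15
rel wheel axis x,y mm [-25.3   0.1] z 124.3 F [-6.1 -0.5  4.6] t 29.3167
rel wheel axis x,y mm [-16.2  -0. ] z 124.4 F [-1.5  0.3  1.8] t 29.4833
```

```bash

cat > green.py <<'E'
from lid import *
s=snapshot('scene'); h=cv2.cvtColor(s['color'],cv2.COLOR_RGB2HSV)
q=proj(s,W([[-.015,-.128,.123],[-.045,-.128,.105],[.015,-.128,.105]])).round(1); x,y=q[0].astype(int)
r=h[y-14:y+15,x-16:x+17]; m=(r[...,0]>40)&(r[...,0]<80)&(r[...,1]>90)&(r[...,2]>50)
yy,xx=np.nonzero(m); print('top/near/far px',q.tolist(),'green n',m.sum(), (xx.mean()+x-16,yy.mean()+y-14) if m.any() else '')
E
python3 -m inch '[[0,0,0,-2,0],[0,-1.5,0,-2.5,0],[0,-2.7,0,-2,0],[0,-2.7,0,0,0],[0,-2.7,0,0,0],[0,-2.7,0,0,0]]' >/dev/null; python3 wp.py
python3 -m inch '[[0,0.5,0,0,0],[0,1.0,0,0,0],[0,1.4,0,0,0],[0,1.7,0,0,0]]' >/dev/null; python3 wp.py
python3 -m inch '[[0,0.4,0,0,0],[0,0.7,0,0,0],[0,1.0,0,0,0]]' >/dev/null; python3 wp.py
python3 -m inch '[[0,0,0,-2,0],[0,0,0,-4,0],[0,-7,0,-6,0],[0,-10,0,-6,0],[0,-10,0,-6,0]]' >/dev/null; python3 wp.py
python3 green.py
python3 - <<'E'
from h import *
s=snapshot('scene'); crop(s,285,235,355,300,6,'c11')
E
```

```text
rel wheel axis x,y mm [-43.   0.] z 123.9 F [ 0.3 -0.2  0.2] t 29.9833
rel wheel axis x,y mm [-27.7  -0.2] z 125.0 F [-7.9 -0.9  5.9] t 30.3167
rel wheel axis x,y mm [-15.4  -0.2] z 124.9 F [-1.6 -0.4  1.7] t 30.5667
rel wheel axis x,y mm [-1.185e+02  1.000e-01] z 185.4 F [-0.7  0.3 -0. ] t 30.9833
top/near/far px [[322.1, 265.2], [313.3, 262.3], [331.0, 273.9]] green n 0
```

View pics/c11.png

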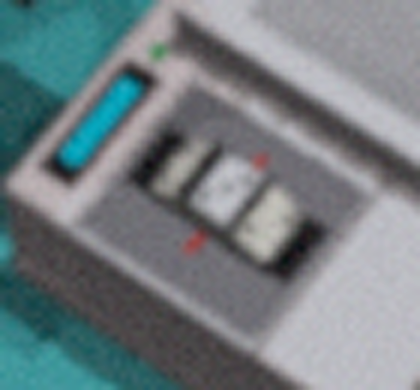

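It rolled two steps and shows three dots. Each stroke gives one step, so do three more.

```bash

python3 -m inch '[[0,4,0,0,0],[0,7.5,0,3,0],[0,7.5,0,6,0],[0,7.5,0,6.1,0],[0,7.5,0,6.1,0],[0,7.5,0,6.1,0]]' >/dev/null; python3 wp.py
python3 -m inch '[[0,0.5,0,0,0],[0,1.0,0,0,0],[0,1.5,0,0,0],[0,2,0,0,0],[0,2.4,0,0,0],[0,2.7,0,0,0],[0,2.7,0,0,0]]' >/dev/null; python3 wp.py
python3 -m inch '[[0,0,0,-2,0],[0,-1.5,0,-2.5,0],[0,-2.7,0,-2,0],[0,-2.7,0,0,0],[0,-2.7,0,0,0],[0,-2.7,0,0,0]]' >/dev/null; python3 wp.py
python3 -m inch '[[0,0.5,0,0,0],[0,1.0,0,0,0],[0,1.5,0,0,0],[0,2,0,0,0],[0,2.4,0,0,0],[0,2.7,0,0,0],[0,2.7,0,0,0]]' >/dev/null; python3 wp.py
python3 -m inch '[[0,0,0,-2,0],[0,0,0,-4,0],[0,-7,0,-6,0],[0,-10,0,-6,0],[0,-10,0,-6,0]]' >/dev/null; python3 wp.py
python3 green.py
```

```text
rel wheel axis x,y mm [-39.6  -0.3] z 123.3 F [0.2 0.2 0.2] t 31.5833
rel wheel axis x,y mm [-13.7  -0.3] z 125.1 F [-4.6  0.6 10. ] t 32.1667
rel wheel axis x,y mm [-40.8  -0.1] z 123.3 F [1.1 0.4 0.2] t 32.6667
rel wheel axis x,y mm [-13.7  -0.3] z 125.0 F [-4.3 -0.5  9.9] t 33.25
rel wheel axis x,y mm [-1.164e+02  1.000e-01] z 184.6 F [ 0.1  0.2 -0.1] t 33.6667
top/near/far px [[322.1, 265.2], [313.3, 262.3], [331.0, 273.9]] green n 0
```

```bash

python3 -m inch '[[0,4,0,0,0],[0,7.4,0,3,0],[0,7.4,0,6,0],[0,7.4,0,6,0],[0,7.4,0,6,0],[0,7.4,0,6,0]]' >/dev/null; python3 wp.py
python3 -m inch '[[0,0.5,0,0,0],[0,1.0,0,0,0],[0,1.5,0,0,0],[0,2,0,0,0],[0,2.4,0,0,0],[0,2.6,0,0,0],[0,2.6,0,0,0]]' >/dev/null; python3 wp.py
python3 -m inch '[[0,0,0,-2,0],[0,0,0,-4,0],[0,-7,0,-6,0],[0,-10,0,-6,0],[0,-10,0,-6,0]]' >/dev/null; python3 wp.py
python3 green.py
```

```text
rel wheel axis x,y mm [-38.7  -0.3] z 123.5 F [0.1 0.2 0.1] t 34.2167
rel wheel axis x,y mm [-14.2  -0.1] z 124.8 F [-4.8  0.4 10.3] t 34.8
rel wheel axis x,y mm [-1.167e+02  1.000e-01] z 184.4 F [-0.3  1.  -0.4] t 35.2167
top/near/far px [[322.1, 265.2], [313.3, 262.3], [331.0, 273.9]] green n 39 (np.float64(314.1794871794872), np.float64(262.7435897435897))
```

Green is on the near land, so the wheel is at 6. One more stroke.

```bash

python3 -m inch '[[0,4,0,0,0],[0,7.4,0,3,0],[0,7.4,0,6,0],[0,7.4,0,6,0],[0,7.4,0,6,0],[0,7.4,0,6,0]]' >/dev/null; python3 wp.py
python3 -m inch '[[0,0.5,0,0,0],[0,1.0,0,0,0],[0,1.5,0,0,0],[0,2,0,0,0],[0,2.4,0,0,0],[0,2.6,0,0,0],[0,2.6,0,0,0]]' >/dev/null; python3 wp.py
python3 -m inch '[[0,0,0,-2,0],[0,0,0,-4,0],[0,-7,0,-6,0],[0,-14,0,-8,0],[0,-20,0,-8,0],[0,-20,0,-8,0]]' >/dev/null; python3 wp.py
python3 green.py; python3 - <<'E'
from h import *
s=snapshot('top'); crop(s,125,110,525,310,2,'c12')
E
```

```text
rel wheel axis x,y mm [-39.   -0.3] z 123.5 F [ 0.5  0.6 -0.3] t 35.7667
rel wheel axis x,y mm [-13.7  -0.2] z 125.1 F [-3.6  1.4  8.8] t 36.35
rel wheel axis x,y mm [-177.1   -0.4] z 199.0 F [ 1.  -0.7  0.9] t 36.85
top/near/far px [[322.1, 265.2], [313.3, 262.3], [331.0, 273.9]] green n 83 (np.float64(321.8433734939759), np.float64(266.0120481927711))
```

View pics/c12.png

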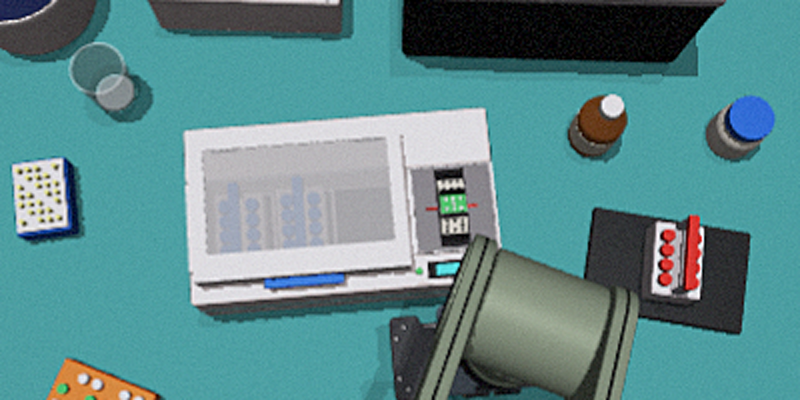

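The green land is at the pointers (453,206), the lid is shut over two seated blue blocks, and the red block stands on the pad at (677,260). Nothing else has moved.

```bash
python3 -m inch '[[0,0,0,0,0],[0,0,0,0,0]]' >/dev/null; python3 -c "
from bench import job_done; print(job_done())"
```

```text
the job is handed in; nothing more can be done
None
```

The changeover is done and handed in: the one red block stands on the pad, the two blue blocks are seated in their own bays, the lid is fully shut, and the wheel shows the green 7; the hand-in returned no verdict.

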